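Line up the check weights by size on the pad rail

TASK

Lay the four check weights out on the rail for checking the force test stand: one on each round pad, in order of size, with the largest on the pad next to the dark end stop block and the smallest on the pad at the open end. Stand each weight upright on the middle of its pad, never letting one fall over on the way, and leave them all standing there.

Things in the scene. Friction and masses are not known exactly. Their poses are not given: they have to be found in the camera images.
- weight_500: Loose laboratory check weight, the largest: steel-grey, slotted disc 52 dia x 31 high, with an upright neck and knob 14 to 16 mm thick on its centre line; 46 mm high in all, about 500 g. Stands upright on the worktop at the start. Origin at the centre of its underside, z up.
- weight_200: Loose laboratory check weight, the second largest: steel-grey, slotted disc 42 dia x 18 high, with an upright neck and knob 14 to 16 mm thick on its centre line; 36 mm high in all, about 200 g. Stands upright on the worktop at the start. Origin at the centre of its underside, z up.
- weight_100: Loose laboratory check weight, the third largest: brass, slotted disc 34 dia x 15 high, with an upright neck and knob 14 to 16 mm thick on its centre line; 33 mm high in all, about 100 g. Stands upright on the worktop at the start. Origin at the centre of its underside, z up.
- weight_50: Loose laboratory check weight, the smallest: brass, slotted disc 28 dia x 15 high, with an upright neck and knob 14 to 16 mm thick on its centre line; 30 mm high in all, about 50 g. Stands upright on the worktop at the start. Origin at the centre of its underside, z up.
- pad_1: Fixed flat round pad, black rubber face with a steel edge and a small grey centre dot, 64 mm dia, 5 mm thick; one of four alike, about 80 mm apart in a straight row on a low aluminium rail; at one end of the row (right-hand end seen from the robot). Origin at the centre of its underside on the rail, so its level top face is 5 mm above the origin (15 mm above the worktop).
- pad_2: Fixed flat round pad, black rubber face with a steel edge and a small grey centre dot, 64 mm dia, 5 mm thick; one of four alike, about 80 mm apart in a straight row on a low aluminium rail; next to pad_1. Origin at the centre of its underside on the rail, so its level top face is 5 mm above the origin (15 mm above the worktop).
- pad_3: Fixed flat round pad, black rubber face with a steel edge and a small grey centre dot, 64 mm dia, 5 mm thick; one of four alike, about 80 mm apart in a straight row on a low aluminium rail; between pad_2 and pad_4. Origin at the centre of its underside on the rail, so its level top face is 5 mm above the origin (15 mm above the worktop).
- pad_4: Fixed flat round pad, black rubber face with a steel edge and a small grey centre dot, 64 mm dia, 5 mm thick; one of four alike, about 80 mm apart in a straight row on a low aluminium rail; at the other end of the row (left-hand end seen from the robot). Origin at the centre of its underside on the rail, so its level top face is 5 mm above the origin (15 mm above the worktop).
- end_stop: Fixed dark steel block, 72 mm across the rail, 20 along it, 26 high (39 with its black knob), on either end of the rail, about 62 mm beyond the end pad's centre; the open end has only a thin plate. Origin at the centre of its underside; x across the rail, y along. Beware the solid tall test stand with overhanging head right of the work (y = -0.13 to -0.42 m, x over 0.43 m): swing past it drawn in.
There are look-alikes about, which are no part of the job. What is shaped like the weight_500 but red is not meant. What is shaped like the weight_200 but turquoise is not meant.

How it is judged (in metres and radians):
At the end, for the whole second after the job is handed in: From the pad next to the end stop outward the weights stand largest to smallest, one on each pad, centre within 12 mm of the pad's centre seen from above, upright within 0.1 rad, underside on the pad's top face (12 to 19 mm above the worktop), at rest (below 10 mm/s) (((horizontal distance between end_stop and pad_1 below 0.12 m and horizontal distance between weight_500 and pad_1 below 0.012 m and horizontal distance between weight_200 and pad_2 below 0.012 m and horizontal distance between weight_100 and pad_3 below 0.012 m and horizontal distance between weight_50 and pad_4 below 0.012 m) or (horizontal distance between end_stop and pad_4 below 0.12 m and horizontal distance between weight_500 and pad_4 below 0.012 m and horizontal distance between weight_200 and pad_3 below 0.012 m and horizontal distance between weight_100 and pad_2 below 0.012 m and horizontal distance between weight_50 and pad_1 below 0.012 m)) and angle between each of weight_500, weight_200, weight_100, weight_50's own z axis and vertical below 0.1 rad and height (world z) of weight_500 between 0.012 and 0.019 m and linear speed of each of weight_500, weight_200, weight_100, weight_50 below 0.01 m/s and height (world z) of weight_200 between 0.012 and 0.019 m and height (world z) of weight_100 between 0.012 and 0.019 m and height (world z) of weight_50 between 0.012 and 0.019 m); the robot touches nothing.
It fails at once if a weight was tipped over (more than 0.8 rad from upright) (angle between any of weight_500, weight_200, weight_100, weight_50's own z axis and vertical above 0.8 rad).
It also fails if it takes over 99 s, if anything falls off the work surface, if the arm or the gripper's body presses on something with over 40 N, if the wrist force passes 120 N, or if a joint passes its speed limit or range.

ROBOT

A 6-joint arm with a two-finger parallel gripper is mounted at the origin on a cart in front of the work surface, level with it; the furniture and walls round the work are solid. World frame = base frame: x ahead of the robot, y to its left, z up, the work surface at z = 0. Lengths are in m, angles in degrees, forces in N, time in s.
With the tool pointing down it reaches from about 0.375 to 0.9 m from the base axis. Payload 3.1 kg.
Tool frame: the origin (TCP) lies midway between the tips of the shut fingers; the grasp point (between the pads) lies 19 mm behind it (bot.hold_point_z is the distance from the TCP to the grasp point, in m); z points along the fingers, y is the line along which they close (so a half turn about z gives the same grasp; the last joint's range is limited). The gripper opens to 87 mm and grips with 3 to 60 N. Pads are 19 mm wide; open, the fingers measure 117 mm over their backs; the gripper's body (75 mm by 190 mm) begins 51 mm behind the grasp point.
Start: joints at [-83.967, 30.224, 82.088, -0, 67.689, -10.227], TCP at [0.175, -0.6, 0.223] pointing down, gripper open.
Joint ranges: [-176.69, 176.69], [-43.24, 126.21], [12.49, 139.97], [-82, 262], [0, 151.66], [-163.58, 163.58]. Speed limits (degrees/s): [159.86, 159.86, 180, 180, 180, 180].

INTERFACE

Orientations are given as a 3x3 rotation matrix whose columns are the frame's x, y, z axes.
In Python, from rig import read_state, optics, order, bot gives the robot as it stands.
- The arm moves only by the tool drive_tool, never from a script. Its argument "steps" is a list of rows, each a list of 7 numbers: the finger opening in mm, from 0 to 87, then the shift along the tool's x, y, z normalised to -1 to 1, where 1 is 0.12 m, then the turn, a rotation vector about the tool's x, y, z normalised to -1 to 1, where 1 is 1.5 rad. In form: [[jaw, tx, ty, tz, ax, ay, az], ...]. A call has 1 to 8 rows; each row is the pose to reach, as a shift and turn from the pose commanded when the call began, along the tool's axes at that moment; what a row does not reach only later rows make up. A row lasts 1/10 s, in which the tool goes at most 50 mm and 8.59 degrees, less where a joint would pass 70% of its speed; a pose out of reach is approached as far as the arm can. A call with a number of a shift or a turn outside -1 to 1 is refused whole. A call with a gripper value outside its range is refused whole. The fingers move at their own pace and stop on an object; the grip force is fixed at half the most. Time passes only in rows, so rows that repeat a pose let the fingers close. It gives the time, the measured TCP pose, the force, the opening and the grip force at its end, in the units of the state.
- read_state(): the state, without advancing time (a new reading comes with each control period).
- optics.capture(name): name is "scene" or "top"; returns a dict with "color" (400x640x3 uint8, blue, green, red), "range_z" (400x640 float32, m along the optical axis (not along the pixel's ray), 0 where there is no reading), "fx", "fy", "cx", "cy" (pixels), "rvec" (rotation vector, rad) and "tvec" (3), from world to camera coordinates, as OpenCV has them. Camera axes: x right, y down, z forward; pixel columns grow to the right and rows downward; lengths in m; the calibration is good to about 2 mm. A picture is of the moment at which its call begins.
- order.hand_in(): hands the job in; it is judged then, once.
The state is a dict: "time_s": time; "joint_positions": joint angles; "qvel": joint speeds; "tau": joint torques, N m; "position": TCP position; "tcp_rot": TCP orientation; "force": force on the tool from outside, world axes, zero at the start; "moment": the same for the moment, N m; "opening": opening from 0.0 (shut) to 1.0 (fully open); "grasp_force": force on a finger pad.
Only numpy, scipy, OpenCV 4.12 (cv2) and the standard library are available. Lean on these libraries where they do the work, as an engineer would, in place of code of your own. Each camera call takes 0.05 s, during which the arm holds its last target. There are 200 camera calls.

## Working session

There is one attempt and no reset: what is moved stays moved. The work goes in short steps, Python scripts to look and compute and a tool call to move; the robot and the scene stay as the last step left them, time stands still between calls to the robot, and variables do not carry over. Pictures are saved under pics/ and viewed, at most 14 in all, crops included, and the job is handed in when it is done.

Besides the shell and the picture viewer there is one more tool, called after "Request:" as a command line: name --pt "numbers of a row" for each row, then --argument value for the rest. drive_tool: Moves the arm, as the interface text tells. Scaled input: -1 to 1 covers 0.12 m each way for a shift and 1.5 rad each way for a turn. Its arguments: {"type":"object","properties":{"steps":{"type":"array"}},"required":["steps"]}

```bash
mkdir -p pics; ls
cat > h.py <<'E'
import numpy as np, cv2
from rig import read_state, optics, order, bot
def cap(n):
    c=optics.capture(n); R=cv2.Rodrigues(np.array(c["rvec"],float))[0]; t=np.array(c["tvec"],float).ravel()
    z=c["range_z"]; v,u=np.mgrid[:400,:640]
    P=np.stack([(u-c["cx"])/c["fx"]*z,(v-c["cy"])/c["fy"]*z,z],-1)
    W=(P-t)@R; W[z==0]=np.nan
    return c,W
E
python3 - <<'E'
from h import *
s=read_state();print(s)
for n in("scene","top"):
    c,W=cap(n); cv2.imwrite(f"pics/{n}0.png",c["color"]); np.savez(f"{n}0.npz",W=W,col=c["color"])
    print(n,c["fx"],c["rvec"],c["tvec"])
E
```

```text
pics
{'time_s': 0.0, 'joint_positions': array([-8.39679026e+01,  3.02790444e+01,  8.21569792e+01, -1.54583571e-04,
        6.76882894e+01, -1.02281137e+01]), 'qvel': array([ 0.10852062, -0.00384862, -0.00419758,  0.12936583,  0.01385291,
        0.04519324]), 'tau': array([-2.36859771e-03, -4.40044677e+01, -1.76594728e+01,  6.32244092e-02,
        5.82991086e-02, -1.79178937e-04]), 'position': array([ 0.17494063, -0.59925232,  0.2215675 ]), 'tcp_rot': array([[ 9.59999725e-01,  2.80000847e-01, -2.30483240e-04],
       [ 2.80000680e-01, -9.59997377e-01,  2.15739486e-03],
       [ 3.82809084e-04, -2.13563394e-03, -9.99997646e-01]]), 'force': array([-0.43659077,  0.7201887 ,  0.05269039]), 'moment': array([-0.02562657,  0.01467198,  0.05312498]), 'grasp_force': 0.0, 'opening': 1.0009740032460175}
scene 448.6424510052198 [ 1.9741893  -1.82450292  0.51679303] [-0.06696824  0.53200552  1.48584447]
top 457.99060358051355 [ 2.15195691 -2.14688534  0.17907328] [-0.04904699  0.59797613  1.31044572]
```

View pics/top0.png

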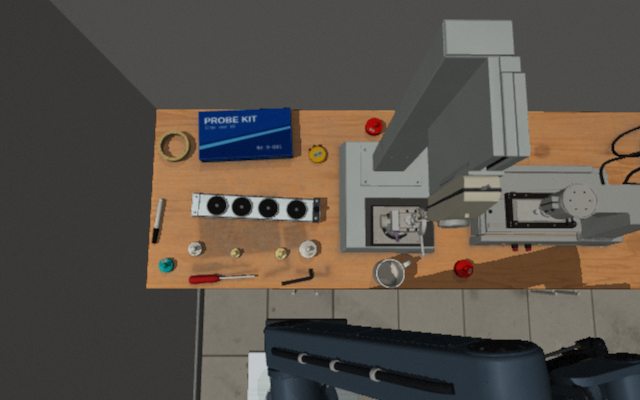

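View pics/scene0.png

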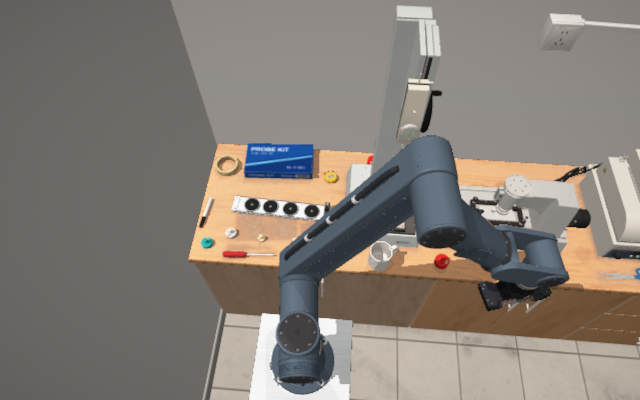

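The top view shows the pads at about (217,206), (243,207), (269,208) and (296,210), with the dark stop probably at the right (316,210). The grey weights are at (195,249) and (308,249), the brass ones at (236,253) and (282,253). The mug, the tall stand and the red and turquoise decoys lie outside that area.

Run:
```python
from h import *
d=np.load("top0.npz");W=d["W"];col=d["col"]
cr=col[185:285,155:335]; cv2.imwrite("pics/crop0.png",cv2.resize(cr,None,fx=4.4,fy=4.4,interpolation=cv2.INTER_CUBIC))
# orthographic analysis: weights = cluster of points above table
for n,(u,v) in dict(gL=(195,249),bL=(236,253),bR=(282,253),gR=(308,249)).items():
    r=14; P=W[v-r:v+r,u-r:u+r].reshape(-1,3); C=col[v-r:v+r,u-r:u+r]
    Z=P[:,2]; m=Z>0.008; Q=P[m]; k=Q[Q[:,2]>np.nanmax(Q[:,2])-.008]
    print(n,"table",np.nanmedian(Z).round(4),"n",m.sum(),"min",Q.min(0).round(4),"max",Q.max(0).round(4),"mid",((Q.min(0)+Q.max(0))/2).round(4),"knob",k.mean(0).round(4),len(k))
g=cv2.cvtColor(col,cv2.COLOR_BGR2GRAY)
for u,v in((217,206),(243,207),(269,208),(296,210)):
    r=14; P=W[v-r:v+r,u-r:u+r]; m=(g[v-r:v+r,u-r:u+r]<50)
    n,l,s,ce=cv2.connectedComponentsWithStats(m.astype(np.uint8)); i=l[r+2,r+2] or 1+np.argmax(s[1:,4])
    Q=P[l==i]; print("pad",s[i],ce[i]+[u-r,v-r],np.nanmean(Q,0).round(4),np.nanmin(Q,0).round(4),np.nanmax(Q,0).round(4))
for u,v in((195,205),(316,210),(320,210),(192,205)): print(u,v,W[v,u].round(4),col[v,u])
```

```text
gL table 0.0 n 167 min [0.4277 0.3044 0.0081] max [0.4873 0.3675 0.038 ] mid [0.4575 0.3359 0.023 ] knob [0.4486 0.3252 0.0347] 20
bL table -0.0005 n 55 min [0.4251 0.1925 0.0081] max [0.4696 0.2385 0.0333] mid [0.4474 0.2155 0.0207] knob [0.436  0.2063 0.029 ] 20
bR table -0.0005 n 94 min [0.4077 0.0555 0.0081] max [0.4669 0.0856 0.0371] mid [0.4373 0.0705 0.0226] knob [0.4338 0.0703 0.0334] 18
gR table 0.0006 n 246 min [ 0.4221 -0.0366  0.0148] max [0.4724 0.014  0.0487] mid [ 0.4473 -0.0113  0.0317] knob [ 0.4475 -0.0105  0.0448] 22
pad [  5   4  18  19 247] [216.51012146 205.00404858] [0.5773 0.2633 0.0144] [0.5507 0.2368 0.0058] [0.6044 0.2902 0.0225]
pad [  4   5  18  18 250] [241.212 206.416] [0.5732 0.189  0.0147] [0.5469 0.162  0.0074] [0.5999 0.2144 0.0246]
pad [  4   5  18  18 250] [267.696 207.676] [0.5696 0.1095 0.0139] [0.5441 0.0843 0.0054] [0.5965 0.1357 0.0221]
pad [  5   4  19  19 246] [296.03252033 209.10569106] [0.5657 0.0239 0.0144] [ 0.5382 -0.0032  0.0067] [0.5933 0.0514 0.0221]
195 205 [0.5773 0.3282 0.0132] [197 197 190]
316 210 [ 0.5585 -0.0361  0.051 ] [19 17 18]
320 210 [ 0.5656 -0.0487 -0.0061] [61 70 82]
192 205 [0.5773 0.3373 0.0128] [180 184 184]
```

View pics/crop0.png

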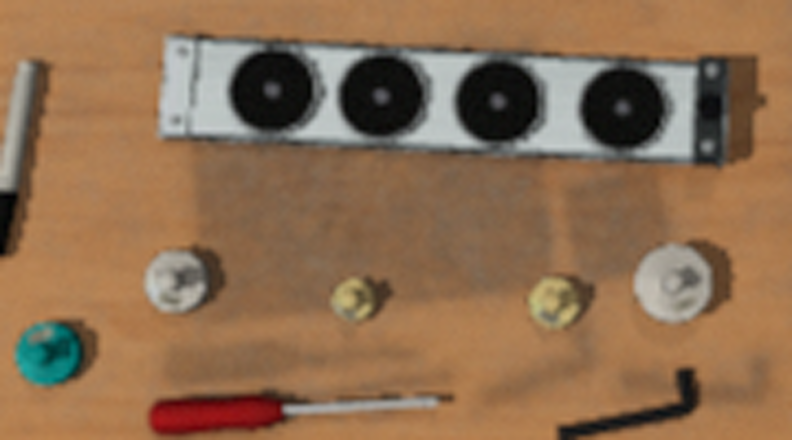

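The crop confirms that the end stop is at the right (low y) end, so pad_1 takes the 500. The larger brass weight, at image right, is the 100. I'll refine the disc centres and check how far the stand reaches along my path.

```bash
cat >> h.py <<'E'
def ray(c,u,v,z):
    R=cv2.Rodrigues(np.array(c["rvec"],float))[0]; t=np.array(c["tvec"],float).ravel()
    o=-R.T@t; d=R.T@np.array([(u-c["cx"])/c["fx"],(v-c["cy"])/c["fy"],1]); return o+d*(z-o[2])/d[2]
def disc(c,W,x,y,h,dia):
    # silhouette disc of points within the top-face height band near (x,y)
    d=np.hypot(W[...,0]-x,W[...,1]-y); m=(d<.7*dia)&(W[...,2]>h*.6)
    v,u=np.nonzero(m); (cu,cv),r=cv2.minEnclosingCircle(np.c_[u,v].astype(np.float32))
    return ray(c,u.mean(),v.mean(),h),ray(c,cu,cv,h),W[m][:,:2].mean(0),m.sum(),r
E
python3 - <<'E'
from h import *
np.set_printoptions(precision=4,suppress=True)
c,W=cap("top")
for n,x,y,h,D in(("500",.4475,-.0105,.031,.052),("200",.4486,.3252,.018,.042),("100",.434,.0703,.015,.034),("50",.436,.2063,.015,.028)):
    print(n,*disc(c,W,x,y,h,D))
for u,v in((216.3,205),(241.1,206.3),(267.7,207.5),(295.9,208.8)): print(ray(c,u,v,.015))
for n in("top","scene"):
  c,W=cap(n)
  for z0,z1 in((.03,.1),(.1,.2),(.2,.35),(.35,.6),(.6,1)):
    r=[]
    for y in np.arange(-.45,-.05,.05):
        m=(W[...,2]>z0)&(W[...,2]<z1)&(W[...,1]>y)&(W[...,1]<y+.05)&(W[...,0]>.2)&(W[...,0]<.9)
        r.append(W[...,0][m].min() if m.sum()>3 else 9)
    print(n,z0,z1,np.array(r))
E
```

```text
500 [ 0.4468 -0.0109  0.031 ] [ 0.4471 -0.0108  0.031 ] [ 0.447  -0.0108] 243 8.737007141113281
200 [0.4479 0.3236 0.018 ] [0.448  0.3243 0.018 ] [0.4479 0.3236] 157 7.231690883636475
100 [0.4349 0.0694 0.015 ] [0.4348 0.0709 0.015 ] [0.4349 0.0692] 87 5.713224411010742
50 [0.4357 0.2051 0.015 ] [0.4363 0.2052 0.015 ] [0.4355 0.2043] 48 4.612273216247559
[0.5772 0.2639 0.015 ]
[0.5735 0.1893 0.015 ]
[0.5701 0.1092 0.015 ]
[0.5665 0.0243 0.015 ]
top 0.03 0.1 [9.     0.44   0.4046 0.3382 0.338  0.4397 0.4397 0.8983]
top 0.1 0.2 [9.     0.4572 0.4542 0.454  0.4541 0.454  0.8982 0.8977]
top 0.2 0.35 [9.     9.     0.423  0.4206 0.4583 0.4927 0.8984 0.2701]
top 0.35 0.6 [0.2    0.8981 0.8971 0.4879 0.2856 0.2801 0.2009 0.2001]
top 0.6 1 [0.2001 0.2033 0.2355 0.2403 0.2236 0.2008 0.2    0.2231]
scene 0.03 0.1 [9.     0.4341 0.4038 0.335  0.3357 0.6605 0.6219 0.8951]
scene 0.1 0.2 [0.8912 0.4498 0.4485 0.4524 0.6631 0.664  0.8939 0.893 ]
scene 0.2 0.35 [0.8938 9.     9.     0.6625 0.6614 0.6603 0.8935 0.8911]
scene 0.35 0.6 [0.893  0.6756 0.5406 0.4727 0.4718 0.6634 0.2002 0.2002]
scene 0.6 1 [0.202  0.2008 0.2006 0.2001 0.2    0.2001 0.2    0.2202]
```

Request:
drive_tool --pt "87 0.2 -0.46 0 0 0 0" --pt "87 0.4 -0.92 0 0 0 0" --pt "87 0.4 -0.92 0 0 0 0" --pt "87 0.4 -0.92 0 0 0 0"

```text
time_s: 0.65
position: [0.1906, -0.4764, 0.2224]
tcp_rot: [[0.96, 0.282, -0.0], [0.282, -0.96, 0.004], [0.001, -0.004, -1.0]]
force: [-0.2, -0.2, -0.4]
opening: 0.995
grasp_force: 0.0
```

Request:
drive_tool --pt "87 0.26 -0.45 0 0 0 0" --pt "87 0.52 -0.89 0 0 0 0" --pt "87 0.52 -0.89 0 0 0 0" --pt "87 0.52 -0.89 0 0 0 0"

```text
time_s: 1.05
position: [0.2205, -0.3579, 0.2225]
tcp_rot: [[0.959, 0.282, -0.0], [0.282, -0.959, 0.002], [0.0, -0.002, -1.0]]
force: [-0.5, -1.0, -0.1]
opening: 0.999
grasp_force: 0.0
```

Request:
drive_tool --pt "87 0.39 -0.3 0 0 0 0" --pt "87 0.78 -0.6 0 0 0 0" --pt "87 0.78 -0.6 0 0 0 0" --pt "87 0.78 -0.6 0 0 0 0"

```text
time_s: 1.45
position: [0.2915, -0.2657, 0.2229]
tcp_rot: [[0.959, 0.283, 0.001], [0.283, -0.959, -0.002], [0.001, 0.002, -1.0]]
force: [-0.5, -0.3, 0.8]
opening: 1.001
grasp_force: 0.0
```

Request:
drive_tool --pt "87 0.28 -0.27 0 0 0 0" --pt "87 0.56 -0.54 0 0 0 0" --pt "87 0.84 -0.8 0 0 0 0" --pt "87 0.84 -0.8 0 0 0 0"

```text
time_s: 1.85
position: [0.3625, -0.1431, 0.2228]
tcp_rot: [[0.958, 0.286, 0.002], [0.286, -0.958, -0.0], [0.002, 0.001, -1.0]]
force: [0.2, -0.5, -0.6]
opening: 1.0
grasp_force: 0.0
```

Request:
drive_tool --pt "87 0.17 -0.3 0 0 0 0" --pt "87 0.34 -0.6 0 0 0 0" --pt "87 0.51 -0.85 0 0 0 0" --pt "87 0.51 -0.85 0 0 0 0"

```text
time_s: 2.25
position: [0.3921, -0.0292, 0.2228]
tcp_rot: [[0.959, 0.284, 0.002], [0.284, -0.959, -0.001], [0.002, 0.001, -1.0]]
force: [0.9, -0.9, -0.5]
opening: 1.001
grasp_force: 0.0
```

Request:
drive_tool --pt "87 0.24 -0.01 0 0 0 -0.1" --pt "87 0.48 -0.02 0 0 0 -0.2" --pt "87 0.48 -0.02 0.2 0 0 -0.3" --pt "87 0.48 -0.02 0.4 0 0 -0.4" --pt "87 0.48 -0.02 0.6 0 0 -0.5" --pt "87 0.48 -0.02 0.75 0 0 -0.6" --pt "87 0.48 -0.02 0.75 0 0 -0.7" --pt "87 0.48 -0.02 0.75 0 0 -0.76"

```text
time_s: 3.05
position: [0.446, -0.0146, 0.1316]
tcp_rot: [[0.144, 0.99, 0.0], [0.99, -0.144, -0.001], [-0.001, 0.0, -1.0]]
force: [0.2, -0.1, 1.2]
opening: 0.997
grasp_force: 0.0
```

Request:
drive_tool --pt "87 0 0 0 0 0 -0.095" --pt "87 0 0 0 0 0 -0.095" --pt "87 0 0 0 0 0 -0.095" --pt "87 0 0 0 0 0 -0.095"

```text
time_s: 3.45
position: [0.4452, -0.0126, 0.1325]
tcp_rot: [[0.008, 1.0, 0.001], [1.0, -0.008, -0.0], [-0.0, 0.001, -1.0]]
force: [-0.0, 0.2, -0.9]
opening: 1.001
grasp_force: 0.0
```

Run:
```python
from h import *
np.set_printoptions(precision=4,suppress=True)
s=read_state();print(s["position"],s["tcp_rot"],s["joint_positions"],bot.hold_point_z)
c,W=cap("top");cv2.imwrite("pics/t1.png",c["color"]); c,W=cap("scene");cv2.imwrite("pics/s1.png",cv2.resize(c["color"][150:290,180:400],None,fx=3.5,fy=3.5,interpolation=cv2.INTER_CUBIC))
```

```text
[ 0.4452 -0.0126  0.1325] [[ 0.0077  1.      0.0007]
 [ 1.     -0.0077 -0.0004]
 [-0.0004  0.0007 -1.    ]] [-16.0432  25.4783 112.3833  -0.0199  42.0933 -15.5869] 0.0187
```

View pics/s1.png

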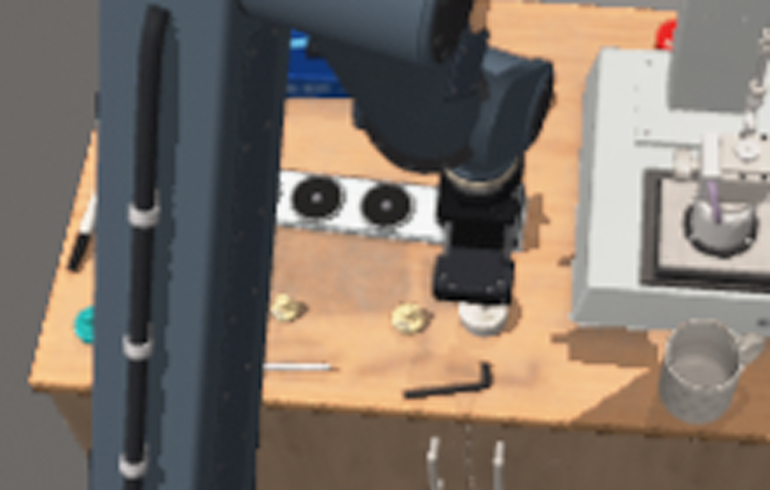

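The arm is over the 500. The hex key's short leg lies near the front finger, so I'll use a 70 mm opening.

Request:
drive_tool --pt "70 0.013 0.015 0.2 0 0 0" --pt "70 0.013 0.015 0.5 0 0 0" --pt "70 0.013 0.015 0.8 0 0 0" --pt "70 0.013 0.015 1.0 0 0 0" --pt "70 0.013 0.015 1.0 0 0 0" --pt "50 0.013 0.015 1.0 0 0 0" --pt "30 0.013 0.015 1.0 0 0 0" --pt "0 0.013 0.015 1.0 0 0 0"

```text
time_s: 4.35
position: [0.4474, -0.01, 0.0139]
tcp_rot: [[0.004, 1.0, 0.003], [1.0, -0.004, -0.001], [-0.001, 0.003, -1.0]]
force: [0.4, 0.2, -0.2]
opening: 0.618
grasp_force: 0.0
```

Request:
drive_tool --pt "0 0 0 0 0 0 0" --pt "0 0 0 0 0 0 0" --pt "0 0 0 0 0 0 0"

```text
time_s: 4.65
position: [0.447, -0.01, 0.0138]
tcp_rot: [[0.004, 1.0, 0.002], [1.0, -0.004, -0.001], [-0.001, 0.002, -1.0]]
force: [-0.5, -0.2, 7.8]
opening: 0.588
grasp_force: 30.0
```

Request:
drive_tool --pt "0 0 0 -0.1 0 0 0" --pt "0 0 0 -0.3 0 0 0" --pt "0 0 0 -0.5 0 0 0" --pt "0 0.1 0.25 -0.5 0 0 0" --pt "0 0.2 0.5 -0.5 0 0 0" --pt "0 0.25 0.75 -0.5 0 0 0" --pt "0 0.29 0.99 -0.5 0 0 0" --pt "0 0.29 0.99 -0.5 0 0 0"

```text
time_s: 5.45
position: [0.571, 0.0246, 0.073]
tcp_rot: [[0.004, 1.0, 0.009], [1.0, -0.004, -0.001], [-0.001, 0.009, -1.0]]
force: [1.2, 0.3, -6.0]
opening: 0.585
grasp_force: 30.0
```

Run:
```python
from h import *
np.set_printoptions(precision=4,suppress=True)
s=read_state();print(s["position"],s["force"],s["grasp_force"],s["opening"])
c,W=cap("top");cv2.imwrite("pics/t2.png",cv2.resize(c["color"][170:290,150:350],None,fx=3.8,fy=3.8,interpolation=cv2.INTER_CUBIC))
```

```text
[0.571  0.0246 0.073 ] [ 1.1604  0.2501 -5.9534] 29.984111716839834 0.5846849289293355
```

View pics/t2.png

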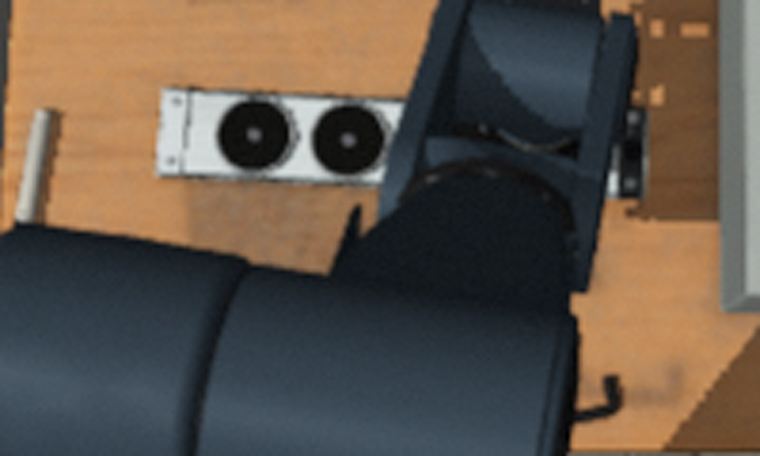

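The weight is held, and the 6 N down matches 500 g. Now part-lowering and settling.

Request:
drive_tool --pt "0 0 0 0 0 0 0" --pt "0 0 0 0.1 0 0 0" --pt "0 0 0 0.2 0 0 0" --pt "0 0 0 0.27 0 0 0" --pt "0 0 0 0.27 0 0 0" --pt "0 0 0 0.27 0 0 0"

```text
time_s: 6.1
position: [0.5649, 0.0244, 0.0395]
tcp_rot: [[0.005, 1.0, -0.001], [1.0, -0.005, 0.0], [0.0, -0.001, -1.0]]
force: [0.4, 0.1, -5.7]
opening: 0.585
grasp_force: 30.0
```

Request:
drive_tool --pt "0 0 0.012 0.03 0 0 0" --pt "0 0 0.012 0.06 0 0 0" --pt "0 0 0.012 0.08 0 0 0" --pt "0 0 0.012 0.085 0 0 0" --pt "0 0 0.012 0.085 0 0 0"

```text
time_s: 6.6
position: [0.5667, 0.0245, 0.0298]
tcp_rot: [[0.004, 1.0, -0.0], [1.0, -0.004, 0.0], [0.0, -0.0, -1.0]]
force: [0.1, 0.4, -5.4]
opening: 0.587
grasp_force: 30.0
```

Request:
drive_tool --pt "0 0 0 0.006 0 0 0" --pt "0 0 0 0.012 0 0 0" --pt "0 0 0 0.012 0 0 0"

```text
time_s: 6.9
position: [0.5669, 0.0245, 0.029]
tcp_rot: [[0.004, 1.0, 0.0], [1.0, -0.004, 0.0], [0.0, 0.0, -1.0]]
force: [-0.8, 1.3, -1.1]
opening: 0.585
grasp_force: 30.0
```

Request:
drive_tool --pt "70 0 0 0 0 0 0" --pt "70 0 0 0 0 0 0" --pt "70 0 0 0 0 0 0" --pt "70 0 0 0 0 0 0" --pt "70 0 0 -0.15 0 0 0" --pt "70 0 0 -0.5 0 0 0" --pt "70 0 0 -0.7 0 0 0" --pt "70 0 0 -0.7 0 0 0"

```text
time_s: 7.7
position: [0.5697, 0.0241, 0.1162]
tcp_rot: [[0.004, 1.0, 0.008], [1.0, -0.004, -0.001], [-0.001, 0.008, -1.0]]
force: [1.5, -0.3, -0.6]
opening: 0.807
grasp_force: 0.0
```

Request:
drive_tool --pt "60 0.1 -0.3 0 0 0 0" --pt "60 0.2 -0.6 0 0 0 0" --pt "60 0.3 -0.8 0 0 0 0" --pt "60 0.38 -1 0 0 0 0" --pt "60 0.38 -1 0 0 0 0"

```text
time_s: 8.2
position: [0.4414, 0.0719, 0.1116]
tcp_rot: [[0.003, 1.0, -0.008], [1.0, -0.003, 0.001], [0.001, -0.008, -1.0]]
force: [-0.0, -0.7, -1.0]
opening: 0.692
grasp_force: 0.0
```

Request:
drive_tool --pt "60 0 -0.09 0 0 0 0" --pt "60 0 -0.09 0.3 0 0 0" --pt "60 0 -0.09 0.6 0 0 0" --pt "60 0 -0.09 0.7 0 0 0" --pt "60 0 -0.09 0.7 0 0 0" --pt "60 0 -0.09 0.7 0 0 0"

```text
time_s: 8.8
position: [0.4369, 0.0702, 0.0283]
tcp_rot: [[0.005, 1.0, 0.0], [1.0, -0.005, -0.0], [-0.0, 0.0, -1.0]]
force: [0.3, 0.3, 0.3]
opening: 0.689
grasp_force: 0.0
```

Request:
drive_tool --pt "60 0 -0.015 0.1 0 0 0" --pt "60 0 -0.015 0.195 0 0 0" --pt "60 0 -0.015 0.195 0 0 0" --pt "40 0 -0.015 0.195 0 0 0" --pt "0 0 -0.015 0.195 0 0 0" --pt "0 0 -0.015 0.195 0 0 0" --pt "0 0 -0.015 0.195 0 0 0" --pt "0 0 -0.015 0.195 0 0 0"

```text
time_s: 9.6
position: [0.4344, 0.0707, 0.0054]
tcp_rot: [[0.004, 1.0, 0.0], [1.0, -0.004, -0.0], [-0.0, 0.0, -1.0]]
force: [-0.4, -0.4, 1.9]
opening: 0.362
grasp_force: 30.0
```

Request:
drive_tool --pt "0 0 0 -0.1 0 0 0" --pt "0 0 0 -0.35 0 0 0" --pt "0 0 0 -0.7 0 0 0" --pt "0 0.25 0.2 -0.7 0 0 0" --pt "0 0.5 0.5 -0.7 0 0 0" --pt "0 0.75 0.75 -0.7 0 0 0" --pt "0 0.99 0.99 -0.7 0 0 0" --pt "0 0.99 0.99 -0.7 0 0 0"

```text
time_s: 10.4
position: [0.5589, 0.1924, 0.0897]
tcp_rot: [[0.002, 1.0, 0.008], [1.0, -0.002, 0.002], [0.002, 0.008, -1.0]]
force: [0.9, -0.7, -0.6]
opening: 0.359
grasp_force: 30.0
```

Request:
drive_tool --pt "0 0 0.1 0 0 0 0" --pt "0 0 0.17 0.1 0 0 0" --pt "0 0 0.17 0.3 0 0 0" --pt "0 0 0.17 0.45 0 0 0" --pt "0 0 0.17 0.45 0 0 0" --pt "0 0 0.17 0.45 0 0 0"

```text
time_s: 11.0
position: [0.5736, 0.1879, 0.0344]
tcp_rot: [[0.006, 1.0, -0.002], [1.0, -0.006, -0.0], [-0.0, -0.002, -1.0]]
force: [1.3, -0.1, -1.2]
opening: 0.363
grasp_force: 30.0
```

Request:
drive_tool --pt "0 0.015 0 0.05 0 0 0" --pt "0 0.015 0 0.09 0 0 0" --pt "0 0.015 0 0.105 0 0 0" --pt "0 0.015 0 0.112 0 0 0" --pt "0 0.015 0 0.117 0 0 0" --pt "0 0.015 0 0.117 0 0 0"

```text
time_s: 11.6
position: [0.5743, 0.1907, 0.0212]
tcp_rot: [[0.004, 1.0, 0.0], [1.0, -0.004, 0.0], [0.0, 0.0, -1.0]]
force: [0.5, 0.6, -0.5]
opening: 0.366
grasp_force: 30.0
```

Request:
drive_tool --pt "0 0 0 0.006 0 0 0" --pt "0 0 0 0.01 0 0 0" --pt "0 0 0 0.01 0 0 0"

```text
time_s: 11.9
position: [0.5744, 0.1907, 0.0205]
tcp_rot: [[0.005, 1.0, 0.001], [1.0, -0.005, 0.0], [0.0, 0.001, -1.0]]
force: [0.1, -1.0, 3.2]
opening: 0.362
grasp_force: 30.0
```

Request:
drive_tool --pt "60 0 0 0 0 0 0" --pt "60 0 0 0 0 0 0" --pt "60 0 0 0 0 0 0" --pt "60 0 0 0 0 0 0" --pt "60 0 0 -0.15 0 0 0" --pt "60 0 0 -0.5 0 0 0" --pt "60 0 0 -0.7 0 0 0" --pt "60 0 0 -0.7 0 0 0"

```text
time_s: 12.7
position: [0.577, 0.1911, 0.1076]
tcp_rot: [[0.004, 1.0, 0.008], [1.0, -0.004, 0.001], [0.001, 0.008, -1.0]]
force: [0.4, 1.2, -0.5]
opening: 0.684
grasp_force: 0.0
```

Request:
drive_tool --pt "55 0.03 -0.3 0 0 0 0" --pt "55 0.06 -0.6 0 0 0 0" --pt "55 0.09 -0.8 0 0 0 0" --pt "55 0.12 -1 0 0 0 0" --pt "55 0.12 -1 0 0 0 0"

```text
time_s: 13.2
position: [0.4489, 0.2054, 0.1027]
tcp_rot: [[0.003, 1.0, -0.008], [1.0, -0.003, -0.001], [-0.001, -0.008, -1.0]]
force: [1.1, 0.1, 1.0]
opening: 0.63
grasp_force: 0.0
```

Request:
drive_tool --pt "55 0 -0.08 0 0 0 0" --pt "55 0 -0.15 0.2 0 0 0" --pt "55 0 -0.15 0.5 0 0 0" --pt "55 0 -0.15 0.6 0 0 0" --pt "55 0 -0.15 0.6 0 0 0" --pt "55 0 -0.15 0.6 0 0 0"

```text
time_s: 13.8
position: [0.4372, 0.2056, 0.032]
tcp_rot: [[0.005, 1.0, 0.001], [1.0, -0.005, 0.0], [0.0, 0.001, -1.0]]
force: [0.7, 0.2, 0.1]
opening: 0.632
grasp_force: 0.0
```

Run:
```python
from h import *
np.set_printoptions(precision=4,suppress=True)
c,W=cap("scene");cv2.imwrite("pics/s3.png",cv2.resize(c["color"][150:290,180:400],None,fx=3.5,fy=3.5,interpolation=cv2.INTER_CUBIC))
print(read_state()["position"])
```

```text
[0.4374 0.2058 0.0326]
```

View pics/s3.png

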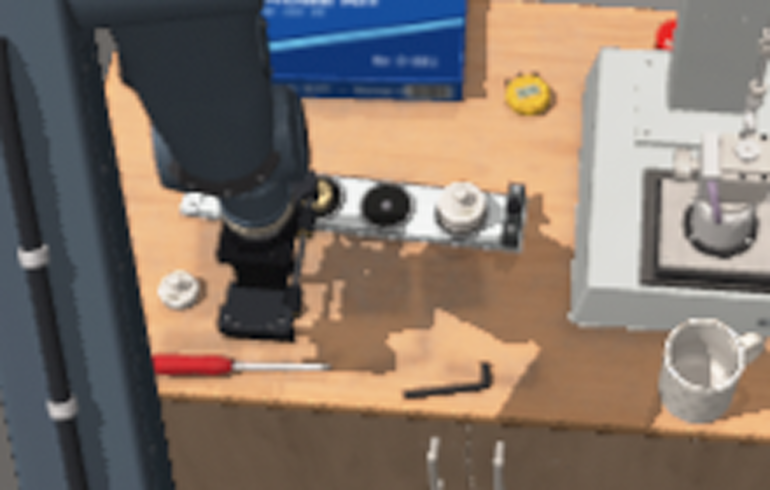

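The 500 stands on pad_1 (crop 463,205), the 100 stands on pad_3 (325,195), and the 200 is still on the table at (180,288). Now gripping the 50.

Request:
drive_tool --pt "55 0 -0.012 0.12 0 0 0" --pt "55 0 -0.012 0.225 0 0 0" --pt "55 0 -0.012 0.225 0 0 0" --pt "35 0 -0.012 0.225 0 0 0" --pt "0 0 -0.012 0.225 0 0 0" --pt "0 0 -0.012 0.225 0 0 0" --pt "0 0 -0.012 0.225 0 0 0" --pt "0 0 -0.012 0.225 0 0 0"

```text
time_s: 14.65
position: [0.4349, 0.2057, 0.0051]
tcp_rot: [[0.005, 1.0, 0.0], [1.0, -0.005, 0.0], [0.0, 0.0, -1.0]]
force: [0.5, -0.2, 0.7]
opening: 0.283
grasp_force: 30.0
```

Request:
drive_tool --pt "0 0 0 -0.1 0 0 0" --pt "0 0 0 -0.35 0 0 0" --pt "0 0 0 -0.7 0 0 0" --pt "0 0.12 0.25 -0.7 0 0 0" --pt "0 0.24 0.5 -0.7 0 0 0" --pt "0 0.36 0.75 -0.7 0 0 0" --pt "0 0.48 0.99 -0.7 0 0 0" --pt "0 0.48 0.99 -0.7 0 0 0"

```text
time_s: 15.45
position: [0.5591, 0.2645, 0.0905]
tcp_rot: [[0.004, 1.0, 0.008], [1.0, -0.004, 0.002], [0.002, 0.008, -1.0]]
force: [-0.3, -0.5, -0.5]
opening: 0.279
grasp_force: 29.9
```

Request:
drive_tool --pt "0 0 0.1 0 0 0 0" --pt "0 0 0.19 0.1 0 0 0" --pt "0 0 0.19 0.3 0 0 0" --pt "0 0 0.19 0.45 0 0 0" --pt "0 0 0.19 0.45 0 0 0" --pt "0 0 0.19 0.45 0 0 0" --pt "0 0 0.19 0.45 0 0 0"

```text
time_s: 16.15
position: [0.5772, 0.2626, 0.0356]
tcp_rot: [[0.005, 1.0, 0.001], [1.0, -0.005, 0.0], [0.0, 0.001, -1.0]]
force: [-1.0, -0.1, -0.8]
opening: 0.281
grasp_force: 29.9
```

Request:
drive_tool --pt "0 0.008 0 0.06 0 0 0" --pt "0 0.008 0 0.1 0 0 0" --pt "0 0.008 0 0.115 0 0 0" --pt "0 0.008 0 0.122 0 0 0" --pt "0 0.008 0 0.128 0 0 0" --pt "0 0.008 0 0.128 0 0 0"

```text
time_s: 16.75
position: [0.5763, 0.2636, 0.0202]
tcp_rot: [[0.004, 1.0, -0.001], [1.0, -0.004, -0.0], [-0.0, -0.001, -1.0]]
force: [-1.0, -0.6, 4.8]
opening: 0.282
grasp_force: 30.0
```

Request:
drive_tool --pt "60 0 0 0 0 0 0" --pt "60 0 0 0 0 0 0" --pt "60 0 0 0 0 0 0" --pt "60 0 0 0 0 0 0" --pt "60 0 0 -0.15 0 0 0" --pt "60 0 0 -0.5 0 0 0" --pt "60 0 0 -0.7 0 0 0" --pt "60 0 0 -0.7 0 0 0"

```text
time_s: 17.55
position: [0.5797, 0.2645, 0.1075]
tcp_rot: [[0.004, 1.0, 0.008], [1.0, -0.004, 0.002], [0.002, 0.008, -1.0]]
force: [0.3, -0.6, -0.3]
opening: 0.688
grasp_force: 0.0
```

Request:
drive_tool --pt "70 0.15 -0.3 0 0 0 0" --pt "70 0.3 -0.6 0 0 0 0" --pt "70 0.4 -0.8 0 0 0 0" --pt "70 0.5 -1 0 0 0 0" --pt "70 0.5 -1 0 0 0 0"

```text
time_s: 18.05
position: [0.4521, 0.3246, 0.1022]
tcp_rot: [[0.001, 1.0, -0.006], [1.0, -0.001, -0.002], [-0.002, -0.006, -1.0]]
force: [-0.2, 0.3, 0.2]
opening: 0.803
grasp_force: 0.0
```

Request:
drive_tool --pt "70 0 -0.07 0 0 0 0" --pt "70 0 -0.07 0.2 0 0 0" --pt "70 0 -0.07 0.5 0 0 0" --pt "70 0 -0.07 0.55 0 0 0" --pt "70 0 -0.07 0.55 0 0 0" --pt "70 0 -0.07 0.55 0 0 0"

```text
time_s: 18.65
position: [0.4496, 0.3242, 0.0382]
tcp_rot: [[0.005, 1.0, 0.001], [1.0, -0.005, 0.001], [0.001, 0.001, -1.0]]
force: [0.2, -0.2, 0.4]
opening: 0.809
grasp_force: 0.0
```

Request:
drive_tool --pt "70 0 -0.012 0.15 0 0 0" --pt "70 0 -0.012 0.27 0 0 0" --pt "70 0 -0.012 0.27 0 0 0" --pt "50 0 -0.012 0.27 0 0 0" --pt "0 0 -0.012 0.27 0 0 0" --pt "0 0 -0.012 0.27 0 0 0" --pt "0 0 -0.012 0.27 0 0 0" --pt "0 0 -0.012 0.27 0 0 0"

```text
time_s: 19.45
position: [0.4473, 0.3243, 0.0055]
tcp_rot: [[0.004, 1.0, 0.001], [1.0, -0.004, 0.0], [0.0, 0.001, -1.0]]
force: [0.2, 0.7, 1.5]
opening: 0.449
grasp_force: 30.0
```

Request:
drive_tool --pt "0 0 0 -0.1 0 0 0" --pt "0 0 0 -0.4 0 0 0" --pt "0 0 0 -0.75 0 0 0" --pt "0 -0.25 0 -0.75 0 0 0" --pt "0 -0.5 0 -0.75 0 0 0" --pt "0 -0.75 0 -0.75 0 0 0" --pt "0 -0.9 0 -0.75 0 0 0" --pt "0 -0.9 0 -0.75 0 0 0"

```text
time_s: 20.25
position: [0.446, 0.2142, 0.0957]
tcp_rot: [[0.007, 1.0, -0.001], [1.0, -0.007, -0.001], [-0.001, -0.001, -1.0]]
force: [0.4, 0.5, -2.5]
opening: 0.447
grasp_force: 30.0
```

Request:
drive_tool --pt "0 -0.25 0.2 0 0 0 0" --pt "0 -0.5 0.4 0 0 0 0" --pt "0 -0.75 0.7 0 0 0 0" --pt "0 -0.89 0.99 0 0 0 0" --pt "0 -0.89 0.99 0 0 0 0" --pt "0 -0.89 0.99 0 0 0 0"

```text
time_s: 20.85
position: [0.5653, 0.109, 0.0952]
tcp_rot: [[0.005, 1.0, -0.0], [1.0, -0.005, 0.0], [0.0, -0.0, -1.0]]
force: [-0.5, 0.6, -2.0]
opening: 0.452
grasp_force: 30.0
```

Request:
drive_tool --pt "0 0 0.025 0.1 0 0 0" --pt "0 0 0.025 0.3 0 0 0" --pt "0 0 0.025 0.45 0 0 0" --pt "0 0 0.025 0.48 0 0 0" --pt "0 0 0.025 0.48 0 0 0" --pt "0 0 0.025 0.48 0 0 0"

```text
time_s: 21.45
position: [0.5679, 0.1094, 0.0379]
tcp_rot: [[0.004, 1.0, 0.001], [1.0, -0.004, 0.0], [0.0, 0.001, -1.0]]
force: [0.7, 0.2, -1.7]
opening: 0.447
grasp_force: 30.0
```

Needs z ≈ 0.0205 (0.0174 m down) and 2 mm further in x.

Request:
drive_tool --pt "0 0 0.015 0.06 0 0 0" --pt "0 0 0.015 0.11 0 0 0" --pt "0 0 0.015 0.13 0 0 0" --pt "0 0 0.015 0.138 0 0 0" --pt "0 0 0.015 0.144 0 0 0" --pt "0 0 0.015 0.144 0 0 0"

```text
time_s: 22.05
position: [0.5694, 0.1088, 0.0205]
tcp_rot: [[0.004, 1.0, -0.001], [1.0, -0.004, -0.0], [-0.0, -0.001, -1.0]]
force: [-2.1, 0.1, 0.6]
opening: 0.45
grasp_force: 30.0
```

Request:
drive_tool --pt "65 0 0 0 0 0 0" --pt "65 0 0 0 0 0 0" --pt "65 0 0 0 0 0 0" --pt "65 0 0 0 0 0 0" --pt "65 0 0 -0.15 0 0 0" --pt "65 0 0 -0.5 0 0 0" --pt "65 0 0 -0.8 0 0 0" --pt "65 0 0 -0.9 0 0 0"

```text
time_s: 22.85
position: [0.5722, 0.1089, 0.1319]
tcp_rot: [[0.004, 1.0, 0.007], [1.0, -0.004, 0.0], [0.0, 0.007, -1.0]]
force: [0.3, -0.3, -0.4]
opening: 0.746
grasp_force: 0.0
```

Request:
drive_tool --pt "65 0.25 -0.3 -0.2 0 0 0" --pt "65 0.5 -0.6 -0.4 0 0 0" --pt "65 0.75 -0.9 -0.5 0 0 0" --pt "65 1 -1 -0.5 0 0 0" --pt "65 1 -1 -0.5 0 0 0"

```text
time_s: 23.35
position: [0.4472, 0.2321, 0.1883]
tcp_rot: [[-0.0, 1.0, -0.001], [1.0, 0.0, 0.001], [0.001, -0.001, -1.0]]
force: [-0.3, -0.1, -0.4]
opening: 0.749
grasp_force: 0.0
```

Request:
drive_tool --pt "65 0.25 -0.1 0 0 0 0" --pt "65 0.5 -0.2 0 0 0 0" --pt "65 0.75 -0.3 0 0 0 0" --pt "65 1 -0.4 0 0 0 0" --pt "65 1 -0.4 0 0 0 0"

```text
time_s: 23.85
position: [0.402, 0.3518, 0.1874]
tcp_rot: [[0.001, 1.0, -0.001], [1.0, -0.001, 0.001], [0.001, -0.001, -1.0]]
force: [0.0, -1.0, -0.0]
opening: 0.745
grasp_force: 0.0
```

Run:
```python
from h import *
np.set_printoptions(precision=4,suppress=True)
c,W=cap("top");cv2.imwrite("pics/t4.png",cv2.resize(c["color"][170:290,150:350],None,fx=3.8,fy=3.8,interpolation=cv2.INTER_CUBIC))
for n,x,y,h,D in(("500",.5665,.0243,.046,.052),("200",.5701,.1092,.033,.042),("100",.5735,.1893,.030,.034),("50",.5772,.2639,.030,.028)):
    d=np.hypot(W[...,0]-x,W[...,1]-y); m=(d<.75*D)&(W[...,2]>h-.006); Q=W[m]
    print(n,Q[:,:2].mean(0)-[x,y],((Q.min(0)+Q.max(0))/2)[:2]-[x,y],Q[:,2].max(),m.sum())
print(read_state()["position"])
```

```text
500 [ 0.0011 -0.0018] [ 0.0005 -0.0013] 0.06369727661795965 129
200 [-0.0004  0.0003] [0.0011 0.0009] 0.054771528311165336 129
100 [0.001  0.0004] [0.0022 0.0012] 0.051679739740027535 93
50 [-0.0011 -0.0029] [ 0.    -0.003] 0.04715481047009811 47
[0.4025 0.3502 0.1874]
```

View pics/t4.png

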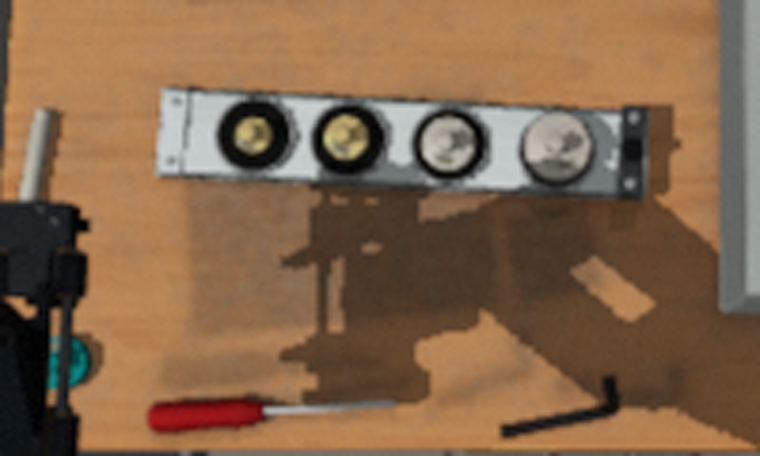

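All four weights stand centred on their pads, at crop (253,133), (347,137), (450,143) and (557,147). Measured offsets are 3 mm or less, the tops are at the expected heights, and the arm is clear. Handing in.

```bash
python3 -c "
from h import *
print(order.hand_in())"
```

```text
the job is handed in; nothing more can be done
None
```

The job is handed in: all four weights stand upright on their pads, largest next to the end stop to smallest at the open end, each within about 3 mm of its pad's centre in the last top-camera measurement, at about 24 s of the 99 s allowed; the hand-in gave no verdict.

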